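Clamp a frame rail in the edge jig with a T-handled hex key

TASK

Get this frame rail clamped in the jig: first slide the rail along the jig's bed until its end butts against the end stop. Then take the T-handled hex key from its wooden stand, put it down the bore of the metal housing and turn it until it drops fully into the hidden hex socket, and turn it clockwise until the jaw grips the rail firmly against the fence. Drive the jaw only with the key, leave the key standing in the socket, and do not disturb the jar, the pot or the pliers.

Things in the scene. Friction and masses are not known exactly. Their poses are not given: they have to be found in the camera images.
- jig: Fixed plywood clamping jig; origin at bench level, z up. Jig coordinates in mm: bed x -102 to 88, y -130 to 130, top at z 12. Fence along the +x side, end stop at the +y end; the -y end is open. Aluminium screw housing x -95 to -25, y -40 to 40, up to z 70, with a vertical round bore in its top. The rail lies on the bed between jaw and fence.
- fence_face (a point): Foot of the wooden fence's inner face, at (60, 0, 12) in the jig frame; axes are the jig's. The fence is 260 long, up to 52 above the bench.
- stop_face (a point): Foot of the wooden end stop's inner face, at (34, 110, 12) in the jig frame, which looks to -y; axes are the jig's. The stop is 52 wide, up to 46 above the bench.
- jaw: Wooden jaw, y -55 to 55, z 13 to 45 in the jig frame. Origin at the foot of its clamping face, which looks to the jig's +x and starts at x 5.6 to 10.2. It advances 8 mm per radian of the screw clockwise seen from above, meets the rail (on the fence) at x 15; rubber buffers behind it yield 8 N per mm: 0.2 to 0.4 rad more is firm. The stiff screw (0.3 N m) ends 0.5 rad past contact and stays put.
- rail: Loose light-wood rail, 45 wide (x) by 150 long (y) by 32 high (z), about 0.16 kg; origin at the centre of its underside. Lies on the jig's bed (underside at z 12), roughly parallel to the fence and 1 to 4 mm off it, its +y end 25 to 60 mm short of the end stop. Butted home, its origin is at y 35 in the jig frame.
- key: T-handled hex key standing upright in the stand, 0.40 kg; origin at the centre of the shank's foot, z up along the shank. Steel hexagonal shank 22 across flats (25.4 across corners), z 3 to 110, below it a round bevelled pilot 3 high tapering from 21 to 17 in diameter; flats of the hexagon face +-x of the key. Black crossbar on top, 100 long (x) by 28 wide (y) by 22 high (z 110 to 132).
- key_foot (a point): Centre of the shank's foot (the key's origin).
- key_bar (a point): Centre of the key's crossbar, 121 above the foot; axes are the key's.
- bore_mouth (a point): Centre of the bore's mouth on top of the housing, 70 above the bench. Bore 28 in diameter with a 3 mm bevel, 25 deep; at its bottom is the screw head with its hex socket, whose mouth (45 above the bench) has a 3 mm countersink. Until the hexagons agree, the key hangs up there with its foot about 15 to 17 above the socket's floor; once they agree it goes down to the floor.
- socket_floor (a point): Floor of the screw's hex socket, 45 straight below the bore's mouth (25 above the bench). Socket 23.2 across flats, 20 deep with its countersink, so a key drops in within about 0.1 rad of agreement, which comes every 60 degrees. The socket's angle is not known beforehand.
- stand: Fixed dark wooden block 75 by 75 by 55 high; origin at the centre of its underside. The key stands in its blind hole (28 in diameter, 40 deep, floor 15 above the bench).
- glue_jar: Bystander: white jar, 68 in diameter, 100 high; origin at the centre of its underside.
- pot: Bystander: orange cup, 90 across, 85 high; origin at the centre of its underside.
- pliers: Bystander: pliers lying flat, about 150 long; origin at the pivot, on the bench.
Not all that is in view belongs to the job. Of the things shaped like the key, the bare steel one is meant.

How it is judged (in metres and radians):
On the way, in this order (a step that is already met when the one before it is completed fails the run):
1. the rail's end is against the end stop (within 3 mm) (y of rail in the frame of jig above 0.032 m), for 0.2 s.
2. the key has dropped into the hex socket (foot within 5 mm of the socket's floor) (horizontal distance between key_foot and socket_floor below 0.004 m and z of key_foot in the frame of socket_floor below 0.005 m), for 0.2 s.
At the end, for the whole second after the job is handed in: Jaw presses the rail (over 4 N) on the fence; rail flat, within 2 mm of the fence, parallel to it within 0.03 rad, within 3 mm of the end stop; key released, in the socket (foot within 5 mm of its floor), within 0.12 rad of upright; all at rest (all of step 2 and contact force between jaw and rail above 4 N and y of rail in the frame of jig above 0.032 m and x of rail in the frame of jig above 0.0355 m and angle between the y axis of rail and the y axis of jig, either way round below 0.03 rad and z of rail in the frame of jig below 0.016 m and angle between key's own z axis and vertical below 0.12 rad and linear speed of rail below 0.02 m/s and linear speed of key below 0.05 m/s); the robot touches nothing.
It fails at once if the glue jar is moved more than 25 mm (distance of glue_jar from where it was at the start of the episode above 0.025 m).
It fails at once if the pot is moved more than 25 mm (distance of pot from where it was at the start of the episode above 0.025 m).
It fails at once if the pliers are moved more than 25 mm (distance of pliers from where it was at the start of the episode above 0.025 m).
It fails at once if the fingers push the jaw itself (over 5 N) (contact force between the fingers and jaw above 5 N).
It also fails if it takes over 72 s, if anything falls off the work surface, if the arm or the gripper's body presses on something with over 40 N, if the wrist force passes 120 N, or if a joint passes its speed limit or range.

ROBOT

A 6-joint arm with a two-finger parallel gripper is mounted at the origin on the work surface. World frame = base frame: x ahead of the robot, y to its left, z up, the work surface at z = 0. Lengths are in mm, angles in degrees, forces in N, time in s.
With the tool pointing down it reaches from about 325 to 775 mm from the base axis. Payload 9.3 kg.
Tool frame: the origin (TCP) lies at the very end of the fingers, on their centre line; the grasp point (between the pads) lies 19 mm behind it; z points along the fingers, y is the line along which they close (so a half turn about z gives the same grasp; the last joint's range is limited). The gripper opens to 85 mm and grips with 20 to 120 N. Pads are 22 mm wide; open, the fingers measure 114 mm over their backs; the gripper's body (76 mm by 85 mm) begins 54 mm behind the grasp point. The pads swing forward as they close: fully open they stand 13 mm farther back than shut.
Start: joints at [65.34, 14.817, 1.232, 76.415, 0, 81.257], TCP at [150.834, 528.91, 231.279] pointing down, gripper open.
Joint ranges: [-174.27, 174.27], [-52.1, 104.24], [-59.71, 78.15], [-110.17, 111.67], [-87.03, 83.33], [-180, 180]. Speed limits (degrees/s): [127.2, 127.2, 159.86, 180, 180, 180].

INTERFACE

Orientations are given as [roll, pitch, yaw] about the fixed x, y, z axes, in that order (R = Rz(yaw) Ry(pitch) Rx(roll)).
In Python, from rig import env gives the robot as it stands.
- The arm moves only by the shell command python3 -m jog 'ROWS' [OPENING] [FORCE]. ROWS is JSON, a list of rows, each an object with "translation": the shift along the tool's x, y, z scaled (see below), a list of three; "delta_rot": the turn, a rotation vector about the tool's x, y, z scaled (see below), a list of three. In form: [{"translation": [x, y, z], "delta_rot": [ax, ay, az]}, ...]. A call has 1 to 5 rows; each row shifts and turns the commanded pose from where the row before left it, along the tool's axes as they then stand; what a row does not reach is not made up. The controller multiplies each number of a shift by 0.02 m and each number of a turn by 0.08 rad. A row lasts 1/10 s, in which the tool goes at most 50 mm and 8.59 degrees, less where a joint would pass 70% of its speed; a pose out of reach is approached as far as the arm can. A call with a number of a shift or a turn outside -1 to 1 is refused whole. A call with a gripper value outside its range is refused whole. OPENING is the closure, from -1 (fully open) to 1 (shut), so that 0 is half open, set as the call begins (- or left out, the last holds). The fingers move at their own pace and stop on an object; FORCE is the grip in N (left out, the last holds). Time passes only in rows, so rows that do not move let the fingers close. It gives the time, the measured TCP pose, the force, the opening and the grip force at its end, in the units of the state.
- env.get_state(): the state, without advancing time (a new reading comes with each control period).
- env.grab_frame(name): name is "scene" or "top"; returns a dict with "color" (480x640x3 uint8, red, green, blue), "camera_matrix" (3x3 intrinsics, pixels), "k1" (the pictures are not rectified: a ray, as slopes to the right and down, at radius r is drawn at 1 + k1 r^2 times it, then the intrinsics apply), "R" (3x3) and "t" (3): a world point X has camera coordinates R X + t. Camera axes: x right, y down, z forward; pixel columns grow to the right and rows downward; lengths in mm; the calibration is good to about 2 mm. A picture is of the moment at which its call begins. There is no depth.
- env.sign_off(): hands the job in; it is judged then, once.
The state is a dict: "clock": time; "joint_pos": joint angles; "dq": joint speeds; "effort": joint torques, N m; "ee_pos": TCP position; "tool_rot": TCP orientation; "wrist_force": force on the tool from outside, world axes, zero at the start; "ft_torque": the same for the moment, N m; "finger_gap": opening from 0.0 (shut) to 1.0 (fully open); "grip_force": force on a finger pad.
Only numpy, scipy, OpenCV 4.12 (cv2) and the standard library are available. Lean on these libraries where they do the work, as an engineer would, in place of code of your own. Each camera call takes 0.05 s, during which the arm holds its last target. There are 200 camera calls.

## Working session

There is one attempt and no reset: what is moved stays moved. The work goes in short steps, Python scripts to look and compute and a shell command to move; the robot and the scene stay as the last step left them, time stands still between calls to the robot, and variables do not carry over. Pictures are saved under pics/ and viewed, at most 10 in all, crops included, and the job is handed in when it is done.

```bash
mkdir -p pics; ls
python3 - <<'E'
from rig import env
import cv2
s=env.get_state(); print(s)
for n in("scene","top"):
    f=env.grab_frame(n); cv2.imwrite(f"pics/{n}0.png",f["color"][:,:,::-1]); print(n,f["camera_matrix"],f["k1"],f["R"],f["t"])
E
```

```text
pics
{'clock': 0.0, 'joint_pos': array([ 6.53399784e+01,  1.48517084e+01,  1.18655095e+00,  7.64149278e+01,
       -9.61574563e-04,  8.12548745e+01]), 'dq': array([ 0.04972834, -0.03430382,  0.01743329, -0.05765081,  0.03207063,
       -0.02586134]), 'effort': array([ 9.84141516e-04, -5.55646777e+01,  3.44523454e+01,  1.37478640e-02,
       -2.24710325e-04, -2.10191109e-05]), 'ee_pos': array([150.71423474, 528.63519836, 230.63515746]), 'tool_rot': array([-1.79920700e+02, -1.12257153e-02,  1.64085097e+02]), 'wrist_force': array([ 0.6918991 , -0.1131415 ,  0.50958957]), 'ft_torque': array([ 0.05071867, -0.01140307, -0.01283666]), 'grip_force': 0.0, 'finger_gap': 1.0003791372363255}
scene [[491.60175805   0.         318.44174825]
 [  0.         491.60175805 234.6658153 ]
 [  0.           0.           1.        ]] -0.007654517973643681 [[-0.04481492  0.99899316  0.00207212]
 [ 0.51437002  0.02485271 -0.85720816]
 [-0.85639658 -0.03734988 -0.51496591]] [  72.19577909 -155.42099053 1622.85819931]
top [[570.12947123   0.         322.50640658]
 [  0.         570.12947123 244.62264052]
 [  0.           0.           1.        ]] 0.054360609318857 [[ 0.00849055 -0.99986511  0.01405964]
 [-0.99819929 -0.00930966 -0.05925795]
 [ 0.05938085 -0.01353119 -0.99814369]] [ -56.21443759  510.55599118 1208.69829001]
```

View pics/scene0.png

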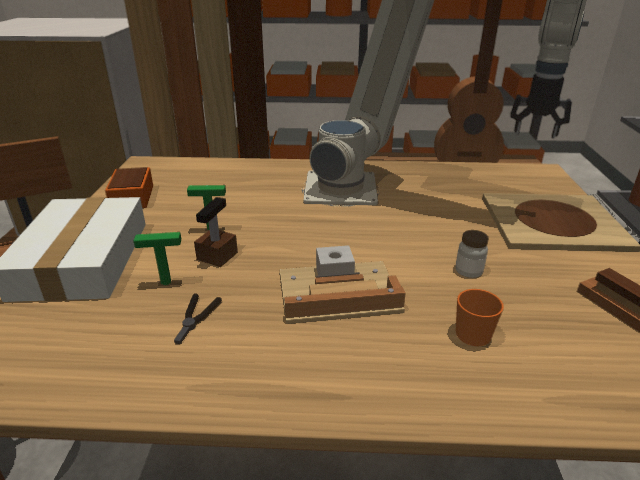

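View pics/top0.png

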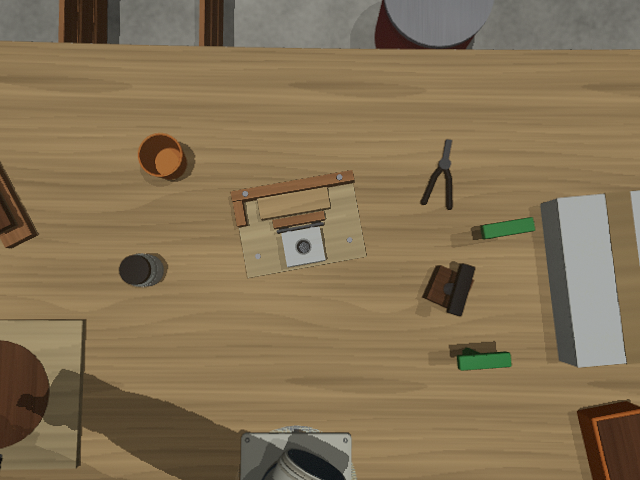

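```bash
cat > h.py <<'E'
import numpy as np, cv2
from rig import env
def D(f): return np.array([f["k1"],0,0,0,0])
def proj(f,P):
    P=np.asarray(P,float).reshape(-1,3)
    return cv2.projectPoints(P,cv2.Rodrigues(np.array(f["R"]))[0],np.array(f["t"]),np.array(f["camera_matrix"]),D(f))[0][:,0]
def ray(f,uv):
    n=cv2.undistortPoints(np.array([[uv]],float),np.array(f["camera_matrix"]),D(f))[0,0]
    R=np.array(f["R"]); return -R.T@f["t"], R.T@np.array([n[0],n[1],1])
def onz(f,uv,z):
    c,d=ray(f,uv); return c+d*(z-c[2])/d[2]
def tri(obs):
    A=np.zeros((3,3));b=np.zeros(3)
    for f,uv in obs:
        c,d=ray(f,uv);d/=np.linalg.norm(d);M=np.eye(3)-np.outer(d,d);A+=M;b+=M@c
    return np.linalg.solve(A,b)
def crop(f,x0,y0,x1,y1,k): return cv2.resize(f["color"][y0:y1,x0:x1,::-1],None,fx=k,fy=k,interpolation=cv2.INTER_CUBIC)
E
python3 - <<'E'
from h import *
t=env.grab_frame("top"); s=env.grab_frame("scene")
a=crop(t,225,165,375,285,4) #600x480
b=crop(t,415,250,485,325,4) 
c=crop(s,180,180,250,275,4)
im=np.zeros((580+20,800,3),np.uint8)
im[:a.shape[0]*3//4*0+480,:600][:480]=a
b=cv2.resize(b,(196,210)); c=cv2.resize(c,(196,266))
im[0:210,602:798]=b; im[220:486,602:798]=c
cv2.imwrite("pics/c1.png",im[:490])
E
```

```text
(no output)
```

View pics/c1.png

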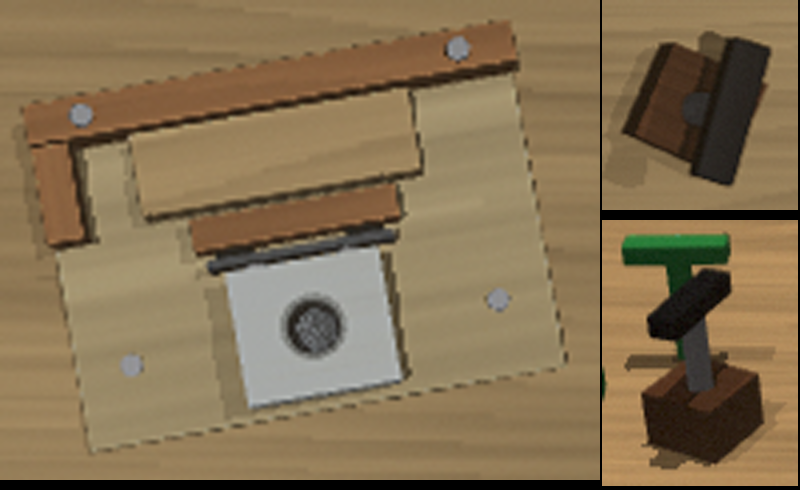

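The steel key with a black bar is at top (461,289). The look-alikes are the two green T-keys at top (508,228) and (484,361), and the crop confirms that the steel one stands in the dark stand. The jig's bore is at crop (315,326), the stop is on the image left (+y), and the rail runs from crop (130,140) to (420,170).

Run:
```python
from h import *
from scipy.optimize import least_squares
t=env.grab_frame("top"); s=env.grab_frame("scene")
o=lambda u,v:(225+(u+.5)/4-.5,165+(v+.5)/4-.5)
pts=[((88,130,52),o(22,108)),((88,-130,52),o(510,21)),((-102,130,12),o(92,453)),((-102,-130,12),o(567,365)),
((-25,40,70),o(227,277)),((-25,-40,70),o(377,248)),((-95,-40,70),o(403,380)),((-95,40,70),o(250,408)),((60,-130,52),o(518,68))]
def W(p,P):
    c,s_=np.cos(p[2]),np.sin(p[2]);P=np.asarray(P,float).reshape(-1,3);return np.c_[p[0]+c*P[:,0]-s_*P[:,1],p[1]+s_*P[:,0]+c*P[:,1],P[:,2]]
r=least_squares(lambda p:(proj(t,W([p[0]*1000,p[1]*1000,p[2]],[a for a,_ in pts]))-[b for _,b in pts]).ravel(),[.4,0,.15],loss='soft_l1')
p=r.x*[1000,1000,1];print("jig",p[:2],np.degrees(p[2]));print(r.fun.reshape(-1,2).round(1).tolist())
print("bore",onz(t,o(315,326),70),onz(t,o(313,327),70))
def J(w): 
    d=w[:2]-p[:2];c,s_=np.cos(p[2]),np.sin(p[2]);return np.array([c*d[0]+s_*d[1],-s_*d[0]+c*d[1]])
print("bore jig",J(onz(t,o(315,326),70)))
for uv in[(130,140),(408,90),(421,170),(147,217)]: print("rail",J(onz(t,o(*uv),44)))
for uv in[(193,222),(398,185),(402,215),(195,255)]: print("jaw",J(onz(t,o(*uv),45)))
k=lambda u,v:(415+(u-602+.5)/2.8-.5,250+(v+.5)/2.8-.5)
C=[onz(t,k(*q),147) for q in[(735,38),(770,45),(730,185),(692,175)]]
print("bar",np.round(C,1).tolist(),np.mean(C,0), [np.linalg.norm(C[i]-C[i-1]) for i in range(4)])
d=C[0]-C[3]+C[1]-C[2];print("bar yaw",np.degrees(np.arctan2(d[1],d[0])))
for q in[(673,43),(625,130)]:print("stand",onz(t,k(*q),55))
q=lambda u,v:(180+(u-602+.5)/2.8-.5,180+(v-220+.5)/2.8-.5)
# shank in scene at stand top
kk=np.mean(C,0); print("scene proj of bar centre ax z147,z55", (proj(s,[[kk[0],kk[1],147],[kk[0],kk[1],125],[kk[0],kk[1],55]])-180)*2.8+[602,220])
import pickle;pickle.dump(p,open("jig.pkl","wb"))
```

```text
jig [ 5.61381856e+02 -3.75332269e-01] 10.73184569067149
[[-0.6, -2.8], [-0.1, -2.6], [-0.2, 0.7], [0.3, 1.2], [-0.3, -0.1], [0.6, 0.3], [0.1, 0.8], [-0.1, 0.7], [0.3, -1.3]]
bore [504.34519253 -11.72700835  70.        ] [503.82237053 -10.70790363  70.        ]
bore jig [-58.15288774  -0.53217587]
rail [56.94024233 78.07206018]
rail [ 57.39099384 -70.47732348]
rail [ 14.4702377  -69.65861676]
rail [15.35904189 76.30381742]
jaw [ 8.4134971  53.00210389]
jaw [  8.6833033  -56.29057621]
jaw [ -7.27081876 -55.53999226]
jaw [-8.8689241  54.97817611]
bar [[470.0, -317.4, 147.0], [465.5, -341.2, 147.0], [370.2, -313.2, 147.0], [376.7, -287.5, 147.0]] [ 420.59297835 -314.8001087   147.        ] [np.float64(98.00224373127324), np.float64(24.217725562326628), np.float64(99.28450322376032), np.float64(26.49611843623295)]
bar yaw -17.05760187051463
stand [ 468.54005132 -295.33465331   55.        ]
stand [ 403.99138112 -259.60583043   55.        ]
scene proj of bar centre ax z147,z55 [[690.24251601 289.37050556]
 [692.98795753 311.59695318]
 [701.39927015 379.63393533]]
```

```bash
cat >> h.py <<'E'
def pose():
    s=env.get_state(); return np.array(s["ee_pos"]),np.array(s["tool_rot"]),s
def togo(p,yaw=None):
    "units of tool-axis moves to reach world p with tool down"
    from scipy.spatial.transform import Rotation as Ro
    e,r,s=pose(); R=Ro.from_euler("xyz",r,degrees=True).as_matrix()
    if yaw is not None:
        dy=(yaw-r[2]+180)%360-180; print("turn units z",round(-np.radians(dy)/.08,2))
        R=Ro.from_euler("xyz",[180,0,yaw],degrees=True).as_matrix()
    print("at",e.round(1),r.round(1),"F",np.round(s["wrist_force"],1),"M",np.round(s["ft_torque"],2),"gap",round(s["finger_gap"],3),"grip",round(s["grip_force"],1),"t",s["clock"],"q6",round(s["joint_pos"][5],1),"units",(R.T@(np.array(p)-e)/20).round(2))
E
python3 - <<'E'
from h import *
from scipy.optimize import least_squares
import pickle
t=env.grab_frame("top")
o=lambda u,v:(225+(u+.5)/4-.5,165+(v+.5)/4-.5)
pts=[((-25,40,70),o(227,277)),((-25,-40,70),o(377,248)),((-95,-40,70),o(403,380)),((-95,40,70),o(250,408)),((60,-130,52),o(518,68)),((60,110,52),o(75,142)),((34,110,46),o(70,142)) ,((-60,0,70),o(314,326))][:-2]+[((-60,0,70),o(314,326))]*2
def W(p,P):
    c,s_=np.cos(p[2]),np.sin(p[2]);P=np.asarray(P,float).reshape(-1,3);return np.c_[p[0]+c*P[:,0]-s_*P[:,1],p[1]+s_*P[:,0]+c*P[:,1],P[:,2]]
r=least_squares(lambda p:(proj(t,W([p[0]*1000,p[1]*1000,p[2]],[a for a,_ in pts]))-[b for _,b in pts]).ravel(),[.4,0,.15])
p=r.x*[1000,1000,1];print("jig",p[:2],np.degrees(p[2]));print(r.fun.reshape(-1,2).round(1).tolist())
pickle.dump(p,open("jig.pkl","wb"))
print("bore",W(p,[-60,0,70]),"push start",W(p,[36,-106,25]))
w=W(p,[36,-106,25])[0]
for uv in[(130,140),(408,90),(421,170),(147,217)]:
    d=onz(t,o(*uv),44)[:2]-p[:2];c,s_=np.cos(p[2]),np.sin(p[2]);print("rail",c*d[0]+s_*d[1],-s_*d[0]+c*d[1])
togo([w[0],w[1],231],np.degrees(p[2])+180)
E
```

```text
jig [562.07795659  -0.90150874] 10.260111531165379
[[-0.2, -0.6], [0.8, 0.1], [0.1, 0.7], [-0.3, 0.3], [0.9, -1.2], [-1.6, -0.6], [0.2, 0.6], [0.2, 0.6]]
bore [[503.03739986 -11.58854108  70.        ]] push start [[616.38271444 -98.7942729   25.        ]]
rail 55.70427980879453 79.17996562038128
rail 57.378055985894726 -69.36067203751615
rail 14.452013989101527 -68.89536914748348
rail 14.13904703040036 77.06943557306235
turn units z -5.71
at [150.8 528.9 231.2] [-180.    -0.   164.1] F [-0.9  0.1  0.3] M [-0.02  0.08  0.05] gap 1.004 grip 0.0 t 0.35 q6 81.3 units [-1.732e+01 -3.503e+01  1.000e-02]
```

```bash
J="python3 -m jog"
$J '[{"translation":[0,0,0],"delta_rot":[0,0,-0.95]},{"translation":[0,0,0],"delta_rot":[0,0,-0.95]},{"translation":[0,0,0],"delta_rot":[0,0,-0.95]},{"translation":[0,0,0],"delta_rot":[0,0,-0.95]},{"translation":[0,0,0],"delta_rot":[0,0,-0.95]}]' 1 40
$J '[{"translation":[-0.5,-1,0],"delta_rot":[0,0,-0.95]},{"translation":[-0.5,-1,0],"delta_rot":[0,0,0]},{"translation":[-0.5,-1,0],"delta_rot":[0,0,0]},{"translation":[-0.5,-1,0],"delta_rot":[0,0,0]},{"translation":[-0.5,-1,0],"delta_rot":[0,0,0]}]' >/dev/null
for i in 1 2 3 4 5 ; do $J '[{"translation":[-0.5,-1,0],"delta_rot":[0,0,0]},{"translation":[-0.5,-1,0],"delta_rot":[0,0,0]},{"translation":[-0.5,-1,0],"delta_rot":[0,0,0]},{"translation":[-0.5,-1,0],"delta_rot":[0,0,0]},{"translation":[-0.5,-1,0],"delta_rot":[0,0,0]}]' |tail -1; done
$J '[{"translation":[-0.5,-1,0],"delta_rot":[0,0,0]},{"translation":[-0.5,-1,0],"delta_rot":[0,0,0]},{"translation":[-0.3,-1,0],"delta_rot":[0,0,0]},{"translation":[0,-1,0],"delta_rot":[0,0,0]},{"translation":[0,-1,0],"delta_rot":[0,0,0]}]' >/dev/null
python3 -c "
from h import *
togo([616.4,-98.8,25],190.3)"
```

```text
clock: 0.85
ee_pos: [150.8, 528.9, 231.2]
tool_rot: [-180.0, -0.0, -174.0]
wrist_force: [0.1, -0.2, 0.3]
finger_gap: 0.143
grip_force: 0.0
grip_force: 0.0
grip_force: 0.0
grip_force: 0.0
grip_force: 0.0
grip_force: 0.0
turn units z -0.02
at [ 594.5 -104.3  231.1] [ 180.    -0.  -169.8] F [ 0.  -0.4 -0.8] M [-0.03 -0.02  0.02] gap 0.001 grip 0.0 t 4.35 q6 -28.1 units [-1.12  0.07 10.31]
```

```bash
J="python3 -m jog"
$J '[{"translation":[-0.6,0,0.8],"delta_rot":[0,0,0]},{"translation":[-0.5,0,1],"delta_rot":[0,0,0]},{"translation":[0,0,1],"delta_rot":[0,0,0]},{"translation":[0,0,1],"delta_rot":[0,0,0]},{"translation":[0,0,1],"delta_rot":[0,0,0]}]' |tail -1
$J '[{"translation":[0,0,1],"delta_rot":[0,0,0]},{"translation":[0,0,1],"delta_rot":[0,0,0]},{"translation":[0,0,1],"delta_rot":[0,0,0]},{"translation":[0,0,1],"delta_rot":[0,0,0]},{"translation":[0,0,0.7],"delta_rot":[0,0,0]}]' |tail -1
$J '[{"translation":[0,0,0.8],"delta_rot":[0,0,0]},{"translation":[0,0,0],"delta_rot":[0,0,0]}]'
python3 - <<'E'
from h import *
togo([616.4,-98.8,25],190.3)
t=env.grab_frame("top"); cv2.imwrite("pics/p1.png",crop(t,225,165,375,285,5))
E
```

```text
grip_force: 0.0
grip_force: 0.0
clock: 5.55
ee_pos: [614.6, -98.5, 22.6]
tool_rot: [179.9, -0.2, -169.8]
wrist_force: [-0.3, 0.0, 0.1]
finger_gap: -0.001
grip_force: 0.0
turn units z -0.02
at [614.6 -98.5  22.6] [ 179.9   -0.2 -169.8] F [-0.3  0.   0.1] M [-0.01  0.05  0.01] gap -0.001 grip 0.0 t 5.55 q6 -27.1 units [-0.09 -0.03 -0.12]
```

View pics/p1.png

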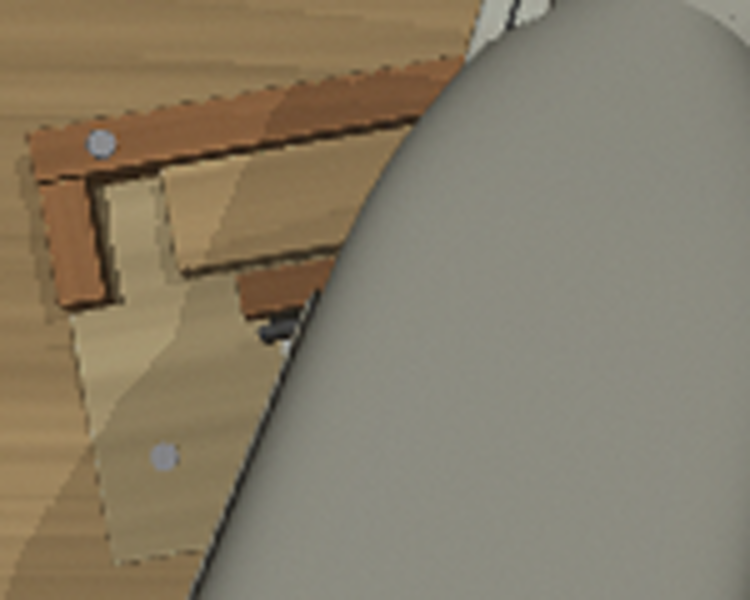

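The arm hides the right half, but the rail's +y end is visible at crop (162,172)–(183,275), short of the stop's face at (90,180). Pushing along the jig's +y.

```bash
J="python3 -m jog"
$J '[{"translation":[0,0.5,0],"delta_rot":[0,0,0]},{"translation":[0,0.4,0],"delta_rot":[0,0,0]},{"translation":[0,0.3,0],"delta_rot":[0,0,0]},{"translation":[0,0.2,0],"delta_rot":[0,0,0]},{"translation":[0,0.2,0],"delta_rot":[0,0,0]}]' |sed -n '2p;4p'
$J '[{"translation":[0,0.2,0],"delta_rot":[0,0,0]},{"translation":[0,0.2,0],"delta_rot":[0,0,0]},{"translation":[0,0.1,0],"delta_rot":[0,0,0]},{"translation":[0,0.1,0],"delta_rot":[0,0,0]}]'|sed -n '2p;4p'
python3 - <<'E'
from h import *
togo([616.4,-98.8,25],190.3)
t=env.grab_frame("top"); cv2.imwrite("pics/p2.png",crop(t,225,165,325,245,6))
E
```

```text
ee_pos: [610.6, -67.5, 25.8]
wrist_force: [0.7, -1.6, 0.6]
ee_pos: [608.2, -55.9, 25.3]
wrist_force: [0.1, -2.0, 1.7]
turn units z -0.02
at [608.2 -55.9  25.3] [-180.     0.  -169.8] F [ 0.1 -2.   1.7] M [-0.35 -0.07  0.03] gap 0.006 grip 0.8 t 6.5 q6 -23.3 units [-0.02 -2.18  0.01]
```

View pics/p2.png

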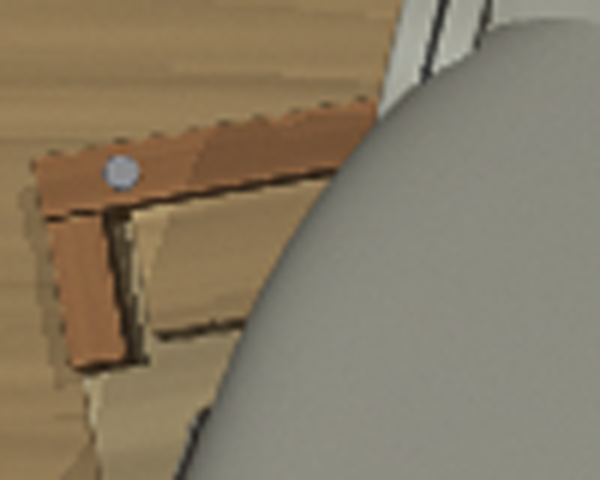

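The rail's end is now at crop (132,212)–(155,335), about 10 mm from the stop. I'll continue slowly until the force rises.

```bash
J="python3 -m jog"
for i in 1 2 3 4 5 6; do
$J '[{"translation":[0,0.1,0],"delta_rot":[0,0,0]},{"translation":[0,0,0],"delta_rot":[0,0,0]}]'|sed -n '2p;4p' >/tmp/o; cat /tmp/o
F=$(grep force /tmp/o | sed 's/.*, \(-\?[0-9.]*\), .*/\1/'); if python3 -c "import sys;sys.exit(0 if $F<-7 else 1)"; then break; fi
done
```

```text
ee_pos: [607.8, -53.8, 25.2]
wrist_force: [0.0, 0.4, -0.2]
ee_pos: [607.4, -51.8, 25.2]
wrist_force: [-0.5, -0.5, -0.3]
ee_pos: [607.0, -49.8, 25.2]
wrist_force: [1.0, -0.4, -0.3]
ee_pos: [606.6, -47.9, 25.2]
wrist_force: [-0.6, 0.1, -0.3]
ee_pos: [607.0, -46.9, 25.5]
wrist_force: [1.6, -5.5, -0.1]
ee_pos: [607.5, -46.6, 25.9]
wrist_force: [2.7, -12.7, -0.3]
```

```bash
J="python3 -m jog"
$J '[{"translation":[0,0,0],"delta_rot":[0,0,0]},{"translation":[0,-0.5,0],"delta_rot":[0,0,0]},{"translation":[0,-1,0],"delta_rot":[0,0,0]},{"translation":[0,-0.5,-1],"delta_rot":[0,0,0]},{"translation":[0,0,-1],"delta_rot":[0,0,0]}]' -1|tail -1
$J '[{"translation":[0,0,-1],"delta_rot":[0,0,0]},{"translation":[0,0,-1],"delta_rot":[0,0,0.9]},{"translation":[0,0,-1],"delta_rot":[0,0,1]},{"translation":[0,0,-1],"delta_rot":[0,0,1]},{"translation":[0,0,-1],"delta_rot":[0,0,1]}]' |tail -1
$J '[{"translation":[0,0,-1],"delta_rot":[0,0,1]},{"translation":[0,0,-1],"delta_rot":[0,0,1]},{"translation":[0,0,-1],"delta_rot":[0,0,0]},{"translation":[0,0,-1],"delta_rot":[0,0,0]},{"translation":[0,0,0],"delta_rot":[0,0,0]}]' |tail -1
python3 -c "
from h import *
togo([420.6,-314.8,230],162.9)"
```

```text
grip_force: 0.0
grip_force: 0.0
grip_force: 0.0
turn units z 0.06
at [614.  -83.5 248. ] [180.    0.2 163.2] F [ 0.4 -0.  -0.1] M [-0.02 -0.    0.04] gap 1.003 grip 0.0 t 9.25 q6 1.3 units [  5.84 -13.9    0.9 ]
```

```bash
J="python3 -m jog"
for i in 1 2; do $J '[{"translation":[0.42,-1,0],"delta_rot":[0,0,0.03]},{"translation":[0.42,-1,0],"delta_rot":[0,0,0]},{"translation":[0.42,-1,0],"delta_rot":[0,0,0]},{"translation":[0.42,-1,0],"delta_rot":[0,0,0]},{"translation":[0.42,-1,0],"delta_rot":[0,0,0]}]' |tail -1; done
$J '[{"translation":[0.42,-1,0],"delta_rot":[0,0,0]},{"translation":[0.42,-1,0],"delta_rot":[0,0,0]},{"translation":[0.4,-1,0],"delta_rot":[0,0,0]},{"translation":[0.4,-0.9,0],"delta_rot":[0,0,0]},{"translation":[0,0,0],"delta_rot":[0,0,0]}]' |tail -1
python3 - <<'E'
from h import *
togo([420.6,-314.8,190],162.9)
t=env.grab_frame("top");s=env.grab_frame("scene")
a=crop(t,230,165,370,285,4); b=crop(s,160,130,270,270,4)
im=np.zeros((480,800,3),np.uint8); a=cv2.resize(a,(460,394)); im[:394,:460]=a; im[:430,462:800]=cv2.resize(b,(338,430)); cv2.imwrite("pics/p3.png",im)
E
```

```text
grip_force: 0.0
grip_force: 0.0
grip_force: 0.0
turn units z -0.03
at [ 418.8 -316.2  244.4] [ 1.800e+02 -1.000e-01  1.628e+02] F [ 1.1 -0.8  0.7] M [ 0.04 -0.03 -0.01] gap 1.0 grip 0.0 t 10.75 q6 -29.0 units [-0.07  0.09  2.72]
```

View pics/p3.png

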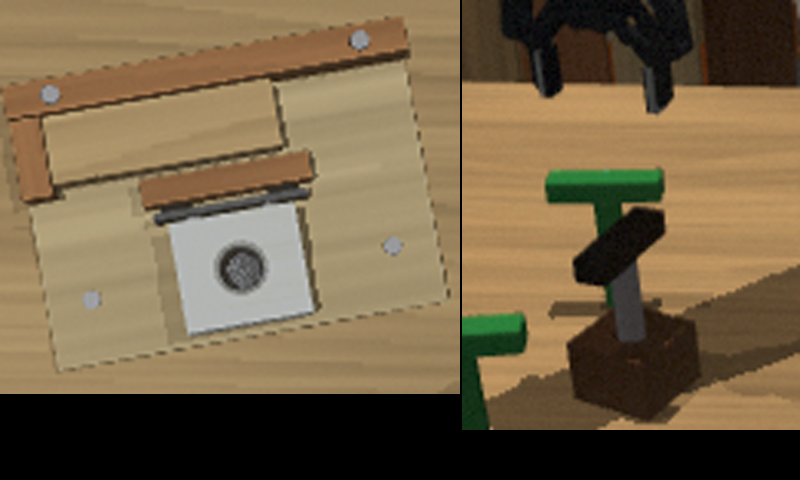

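The rail's end now touches the stop (crop left, rail edge at x≈42 against the stop). The gripper straddles the black bar, with fingertips at crop (550,92)/(657,107) above the bar at (620,245). Descending.

```bash
J="python3 -m jog"
python3 -c "
from h import *
s=env.grab_frame('scene'); e=pose()[0]
print(proj(s,[e+[0,0,13],[420.6,-314.8,147]]), 'seen tips mid',160+(603-462)/3.07,130+100/3.07,'bar',160+(620-462)/3.07,130+241/3.07)"
$J '[{"translation":[-0.07,0.09,1],"delta_rot":[0,0,0]},{"translation":[0,0,1],"delta_rot":[0,0,0]},{"translation":[0,0,1],"delta_rot":[0,0,0]},{"translation":[0,0,1],"delta_rot":[0,0,0]},{"translation":[0,0,1],"delta_rot":[0,0,0]}]' |tail -1
$J '[{"translation":[0,0,0.7],"delta_rot":[0,0,0]},{"translation":[0,0,0.4],"delta_rot":[0,0,0]},{"translation":[0,0,0],"delta_rot":[0,0,0]},{"translation":[0,0,0],"delta_rot":[0,0,0]}]' |tail -1
python3 -c "
from h import *
togo([420.6,-314.8,119],162.9)
s=env.grab_frame('scene');t=env.grab_frame('top')
im=np.zeros((450,800,3),np.uint8);a=crop(s,170,130,260,280,3);im[:450,:270]=a;b=crop(t,400,230,520,330,4);im[:400,280:760]=b;cv2.imwrite('pics/p4.png',im)"
```

```text
[[206.39866041 162.33096184]
 [211.51456323 204.77651229]] seen tips mid 205.928338762215 162.57328990228012 bar 211.4657980456026 208.50162866449512
grip_force: 0.0
grip_force: 0.0
turn units z 0.01
at [ 422.3 -313.6  123.7] [-180.     0.   162.9] F [-0.4  0.8 -0.6] M [ 0.01 -0.03  0.03] gap 1.001 grip 0.0 t 11.8 q6 -28.7 units [ 0.07 -0.08  0.24]
```

View pics/p4.png

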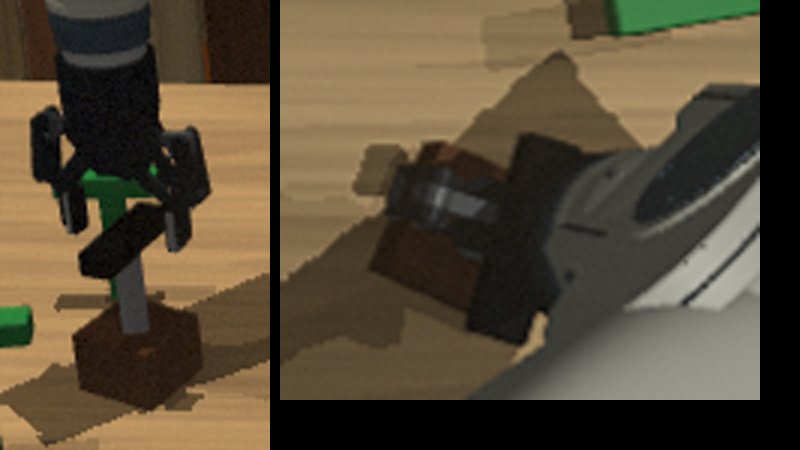

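The fingers straddle the bar (scene crop, tips at (72,215) and (177,235) either side of the shank). I'll correct 2 mm and close.

```bash
J="python3 -m jog"
$J '[{"translation":[0.07,-0.08,0.2],"delta_rot":[0,0,0]},{"translation":[0,0,0],"delta_rot":[0,0,0]}]' |tail -1
$J '[{"translation":[0,0,0],"delta_rot":[0,0,0]},{"translation":[0,0,0],"delta_rot":[0,0,0]},{"translation":[0,0,0],"delta_rot":[0,0,0]},{"translation":[0,0,0],"delta_rot":[0,0,0]},{"translation":[0,0,0],"delta_rot":[0,0,0]}]' 1 30
$J '[{"translation":[0,0,0],"delta_rot":[0,0,0]},{"translation":[0,0,0],"delta_rot":[0,0,0]},{"translation":[0,0,0],"delta_rot":[0,0,0]},{"translation":[0,0,0],"delta_rot":[0,0,0]}]' - 100
python3 -c "
from h import *
togo([420.6,-314.8,118],162.9)"
```

```text
grip_force: 0.0
clock: 12.6
ee_pos: [420.2, -315.0, 119.5]
tool_rot: [-180.0, 0.0, 162.9]
wrist_force: [-0.9, -0.5, 1.4]
finger_gap: 0.32
grip_force: 31.7
clock: 13.0
ee_pos: [420.2, -315.1, 119.6]
tool_rot: [-180.0, 0.0, 162.9]
wrist_force: [-1.5, 0.4, 5.8]
finger_gap: 0.307
grip_force: 98.6
turn units z -0.0
at [ 420.2 -315.1  119.6] [-180.     0.   162.9] F [-1.5  0.4  5.8] M [0.12 0.22 0.01] gap 0.307 grip 98.6 t 13.0 q6 -28.9 units [-0.01  0.02  0.08]
```

```bash
J="python3 -m jog"
$J '[{"translation":[0,0,-0.3],"delta_rot":[0,0,0]},{"translation":[0,0,-0.5],"delta_rot":[0,0,0]},{"translation":[0,0,-0.7],"delta_rot":[0,0,0]},{"translation":[0,0,-0.8],"delta_rot":[0,0,0]},{"translation":[0,0,-0.8],"delta_rot":[0,0,0]}]' |tail -1
$J '[{"translation":[0,0,-0.8],"delta_rot":[0,0,0]},{"translation":[0,0,-0.8],"delta_rot":[0,0,0]},{"translation":[0,0,0],"delta_rot":[0,0,0]},{"translation":[0,0,0],"delta_rot":[0,0,0]}]' |tail -1
python3 -c "
from h import *
togo([503.7,-11.4,220],162.9)"
```

```text
grip_force: 98.6
grip_force: 99.0
turn units z -0.0
at [ 420.  -314.8  213.1] [180.   -0.  162.9] F [ 0.3 -0.1 -5.2] M [ 0.01 -0.01  0.05] gap 0.31 grip 99.0 t 13.9 q6 -28.9 units [ 0.46 15.73 -0.35]
```

```bash
J="python3 -m jog"
$J '[{"translation":[0.03,0.4,0],"delta_rot":[0,0,0]},{"translation":[0.03,0.8,0],"delta_rot":[0,0,0]},{"translation":[0.03,1,0],"delta_rot":[0,0,0]},{"translation":[0.03,1,0],"delta_rot":[0,0,0]},{"translation":[0.03,1,0],"delta_rot":[0,0,0]}]' |tail -1
$J '[{"translation":[0.03,1,0],"delta_rot":[0,0,0]},{"translation":[0.03,1,0],"delta_rot":[0,0,0]},{"translation":[0.03,1,0],"delta_rot":[0,0,0]},{"translation":[0.03,1,0],"delta_rot":[0,0,0]},{"translation":[0.03,1,0],"delta_rot":[0,0,0]}]' |tail -1
$J '[{"translation":[0.03,1,0],"delta_rot":[0,0,0]},{"translation":[0.03,1,0],"delta_rot":[0,0,0]},{"translation":[0.03,1,0],"delta_rot":[0,0,0]},{"translation":[0.03,1,0],"delta_rot":[0,0,0]},{"translation":[0.03,1,0],"delta_rot":[0,0,0]}]' |tail -1
$J '[{"translation":[0,0.6,0],"delta_rot":[0,0,0]},{"translation":[0,0.3,0],"delta_rot":[0,0,0]},{"translation":[0,0,0],"delta_rot":[0,0,0]},{"translation":[0,0,0],"delta_rot":[0,0,0]}]' |tail -1
python3 -c "
from h import *
togo([503.7,-11.4,180],162.9)
e=pose()[0]
s=env.grab_frame('scene');t=env.grab_frame('top')
print(proj(s,[e+[0,0,-104.6],[503.7,-11.4,70]]))
a=crop(s,280,130,390,280,4);cv2.imwrite('pics/p5.png',a)"
```

```text
grip_force: 98.9
grip_force: 98.9
grip_force: 98.9
grip_force: 99.0
turn units z -0.0
at [500.2 -23.9 213.2] [-180.    -0.   162.9] F [-0.6 -0.7 -5.4] M [ 0.02 -0.01  0.05] gap 0.311 grip 99.0 t 15.8 q6 4.8 units [0.01 0.65 1.66]
[[329.73437931 238.20337265]
 [334.76438488 253.11507042]]
```

View pics/p5.png

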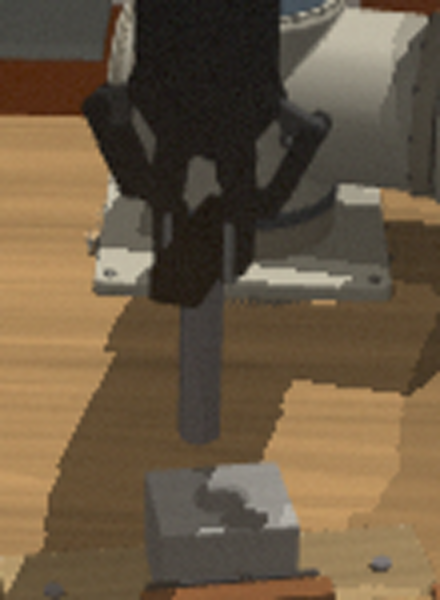

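The foot is at crop (199,437), matching the predicted position to within 1 px. The bore mouth at (220,495) also matches. I'll shift 13 mm and descend with force checks.

```bash
J="python3 -m jog"
$J '[{"translation":[0.01,0.4,0.4],"delta_rot":[0,0,0]},{"translation":[0,0.25,0.4],"delta_rot":[0,0,0]},{"translation":[0,0,0.5],"delta_rot":[0,0,0]},{"translation":[0,0,0.2],"delta_rot":[0,0,0]},{"translation":[0,0,0],"delta_rot":[0,0,0]}]' |sed -n '2p;4p'
python3 -c "
from h import *
togo([503.7,-11.4,174],162.9)"
for i in 1 2 3 4 5 6 7; do
$J '[{"translation":[0,0,0.15],"delta_rot":[0,0,0]},{"translation":[0,0,0.1],"delta_rot":[0,0,0]}]' >/tmp/o; sed -n '2p;4p' /tmp/o
F=$(grep wrist /tmp/o | sed 's/.*, \(-\?[0-9.]*\)\].*/\1/'); if python3 -c "import sys;sys.exit(0 if $F>8 else 1)"; then break; fi
done
python3 -c "
from h import *
togo([503.7,-11.4,145.6],162.9)"
```

```text
ee_pos: [503.5, -11.1, 182.3]
wrist_force: [-0.4, 0.2, -4.0]
turn units z -0.0
at [503.5 -11.1 182.3] [-1.800e+02 -1.000e-01  1.629e+02] F [-0.4  0.2 -4. ] M [0.03 0.02 0.02] gap 0.308 grip 99.0 t 16.4 q6 6.3 units [-0.01 -0.01  0.41]
ee_pos: [504.1, -11.3, 178.3]
wrist_force: [-0.5, -0.4, -3.9]
ee_pos: [504.0, -11.2, 173.1]
wrist_force: [-0.7, 0.3, -4.1]
ee_pos: [503.9, -11.2, 168.0]
wrist_force: [-0.2, -0.4, -4.3]
ee_pos: [503.9, -11.1, 163.0]
wrist_force: [-0.0, 0.4, -4.2]
ee_pos: [503.9, -11.1, 158.0]
wrist_force: [-0.1, -0.2, -4.3]
ee_pos: [503.9, -11.2, 153.0]
wrist_force: [0.3, 1.0, -4.6]
ee_pos: [503.9, -11.1, 148.0]
wrist_force: [-1.5, 0.6, -4.2]
turn units z -0.0
at [503.9 -11.1 148. ] [-180.    -0.   162.9] F [-1.5  0.6 -4.2] M [ 0.03  0.02 -0.06] gap 0.31 grip 99.0 t 17.8 q6 6.3 units [ 0.01 -0.02  0.12]
```

```bash
J="python3 -m jog"
for i in 1 2 3 4 5 6; do
$J '[{"translation":[0,0,0.1],"delta_rot":[0,0,0]},{"translation":[0,0,0],"delta_rot":[0,0,0]}]' >/tmp/o; sed -n '2p;4p' /tmp/o
F=$(grep wrist /tmp/o | sed 's/.*, \(-\?[0-9.]*\)\].*/\1/'); if python3 -c "import sys;sys.exit(0 if $F>5 else 1)"; then break; fi
done
```

```text
ee_pos: [503.9, -11.1, 146.0]
wrist_force: [0.2, 0.0, -4.7]
ee_pos: [504.0, -11.1, 144.2]
wrist_force: [1.1, -0.3, -3.5]
ee_pos: [504.2, -10.9, 142.2]
wrist_force: [1.4, 2.2, -4.0]
ee_pos: [504.1, -10.9, 140.1]
wrist_force: [2.3, 2.9, -4.9]
ee_pos: [504.1, -11.0, 138.1]
wrist_force: [2.6, 2.9, -4.5]
ee_pos: [504.1, -11.0, 136.1]
wrist_force: [2.0, 3.9, -4.3]
```

```bash
J="python3 -m jog"
for i in 1 2 3 4 5 6; do
$J '[{"translation":[0,0,0.08],"delta_rot":[0,0,0]},{"translation":[0,0,0],"delta_rot":[0,0,0]}]' >/tmp/o; sed -n '2p;4p' /tmp/o
F=$(grep wrist /tmp/o | sed 's/.*, \(-\?[0-9.]*\)\].*/\1/'); if python3 -c "import sys;sys.exit(0 if $F>5 else 1)"; then break; fi
done
python3 -c "
from h import *
togo([503.7,-11.4,129.6],162.9)"
```

```text
ee_pos: [504.1, -11.0, 134.6]
wrist_force: [3.1, 3.6, -3.6]
ee_pos: [504.1, -11.0, 133.0]
wrist_force: [3.0, 3.8, -3.1]
ee_pos: [504.1, -11.0, 131.4]
wrist_force: [3.1, 4.2, -4.4]
ee_pos: [504.0, -11.0, 129.8]
wrist_force: [2.9, 4.8, -4.2]
ee_pos: [504.5, -11.1, 129.6]
wrist_force: [-0.1, 4.7, 10.5]
turn units z -0.0
at [504.5 -11.1 129.6] [1.800e+02 1.000e-01 1.629e+02] F [-0.1  4.7 10.5] M [ 1.45 -0.02  0.01] gap 0.311 grip 101.2 t 20.0 q6 6.3 units [ 0.03 -0.03 -0.  ]
```

The key reached the socket floor, with TCP z at 129.6 as predicted, so the hexagons already agreed. Turning clockwise while watching the torque.

```bash
J="python3 -m jog"
$J '[{"translation":[0,0.02,-0.03],"delta_rot":[0,0,0]},{"translation":[0,0,0],"delta_rot":[0,0,0]}]' |sed -n '2p;4p'
for i in 1 2 3 4; do
$J '[{"translation":[0,0,0],"delta_rot":[0,0,0.5]},{"translation":[0,0,0],"delta_rot":[0,0,0.5]},{"translation":[0,0,0],"delta_rot":[0,0,0.5]},{"translation":[0,0,0],"delta_rot":[0,0,0.5]},{"translation":[0,0,0],"delta_rot":[0,0,0.5]}]' >/dev/null
python3 -c "
from h import *
togo([503.7,-11.4,129.6])"; done
```

```text
ee_pos: [504.4, -10.9, 129.6]
wrist_force: [1.4, 3.1, 7.1]
at [504.7 -10.6 129.6] [1.799e+02 1.000e-01 1.514e+02] F [2.1 4.7 5.6] M [ 1.49 -0.63  0.34] gap 0.305 grip 100.5 t 20.7 q6 17.9 units [ 0.02 -0.06 -0.  ]
at [504.9 -10.5 129.6] [1.799e+02 1.000e-01 1.399e+02] F [2.9 4.9 6.3] M [ 1.51 -0.77  0.36] gap 0.306 grip 100.3 t 21.2 q6 29.3 units [ 0.02 -0.07 -0.  ]
at [505.1 -10.6 129.6] [1.799e+02 1.000e-01 1.285e+02] F [3.3 4.7 5.4] M [ 1.49 -1.1   0.36] gap 0.311 grip 100.2 t 21.7 q6 40.8 units [ 0.01 -0.08  0.  ]
at [505.3 -10.6 129.6] [1.798e+02 1.000e-01 1.170e+02] F [3.6 5.5 3.9] M [ 1.38 -1.33  0.4 ] gap 0.31 grip 100.1 t 22.2 q6 52.2 units [ 0.   -0.09  0.  ]
```

```bash
J="python3 -m jog"
for i in 1 2; do
$J '[{"translation":[0,0,0],"delta_rot":[0,0,0.4]},{"translation":[0,0,0],"delta_rot":[0,0,0.4]},{"translation":[0,0,0],"delta_rot":[0,0,0.3]},{"translation":[0,0,0],"delta_rot":[0,0,0]}]' >/dev/null
python3 -c "
from h import *
togo([503.7,-11.4,129.6])"; done
python3 -c "
from h import *
s=env.grab_frame('scene');t=env.grab_frame('top')
im=np.zeros((450,800,3),np.uint8);im[:400,:480]=cv2.resize(crop(t,225,165,375,290,4),(480,400));im[:260,482:797]=cv2.resize(crop(s,270,235,410,325,4),(315,260));cv2.imwrite('pics/p6.png',im)"
```

```text
at [505.3 -10.7 129.6] [1.798e+02 1.000e-01 1.120e+02] F [3.5 4.8 3.9] M [ 1.37 -1.3   0.23] gap 0.31 grip 100.2 t 22.6 q6 57.2 units [-0.   -0.09  0.  ]
at [505.4 -10.7 129.6] [1.798e+02 1.000e-01 1.070e+02] F [4.2 5.1 3.7] M [ 1.29 -1.33  0.22] gap 0.309 grip 100.2 t 23.0 q6 62.3 units [-0.01 -0.09  0.  ]
```

View pics/p6.png

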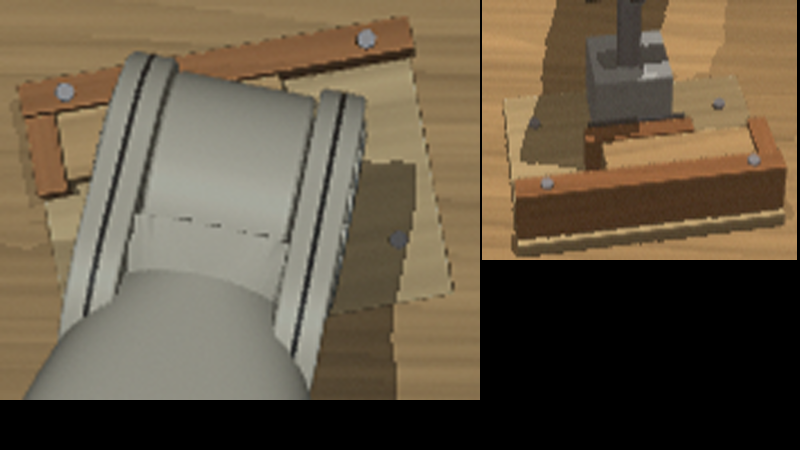

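The scene crop shows the jaw close to the rail and the key upright. I'll continue in small steps, comparing the torque while moving.

```bash
J="python3 -m jog"
for i in 1 2; do
$J '[{"translation":[0,0,0],"delta_rot":[0,0,0.5]},{"translation":[0,0,0],"delta_rot":[0,0,0.5]}]' >/dev/null
python3 -c "
from h import *
togo([503.7,-11.4,129.6])"; done
```

```text
at [505.5 -10.8 129.6] [179.8   0.  102.3] F [5.1 3.2 3.3] M [ 1.27 -1.46  0.43] gap 0.308 grip 100.1 t 23.3 q6 66.9 units [-0.01 -0.09  0.  ]
at [505.5 -10.8 129.6] [179.8   0.   97.8] F [5.1 3.5 3.3] M [ 1.16 -1.52  0.43] gap 0.31 grip 100.1 t 23.5 q6 71.5 units [-0.02 -0.09  0.  ]
```

```bash
J="python3 -m jog"
$J '[{"translation":[0,0,0],"delta_rot":[0,0,0.4]},{"translation":[0,0,0],"delta_rot":[0,0,0.4]},{"translation":[0,0,0],"delta_rot":[0,0,0.4]}]' >/dev/null
python3 -c "
from h import *
togo([503.7,-11.4,129.6])
for i in range(4):
    env.grab_frame('top'); s=env.get_state(); print(s['ft_torque'].round(3),s['wrist_force'].round(1))"
```

```text
at [505.5 -10.9 129.6] [179.8   0.   92.3] F [6.  3.3 2.8] M [ 1.04 -1.57  0.48] gap 0.313 grip 100.1 t 23.8 q6 77.0 units [-0.02 -0.09  0.  ]
[ 1.102 -1.567  0.384] [4.9 3.8 3.7]
[ 1.103 -1.582  0.291] [5.2 4.4 3.1]
[ 1.075 -1.562  0.272] [4.7 4.1 2.6]
[ 1.14  -1.562  0.275] [5.3 4.5 3.1]
```

The moving torque has risen 0.12 N·m over the free-running level, which puts it about 0.25 rad past contact, i.e. firm. Releasing and rising straight up.

```bash
J="python3 -m jog"
$J '[{"translation":[0,0,0],"delta_rot":[0,0,0]},{"translation":[0,0,0],"delta_rot":[0,0,0]},{"translation":[0,0,0],"delta_rot":[0,0,0]},{"translation":[0,0,0],"delta_rot":[0,0,0]},{"translation":[0,0,0],"delta_rot":[0,0,0]}]' -1
$J '[{"translation":[0,0,0],"delta_rot":[0,0,0]},{"translation":[0,0,0],"delta_rot":[0,0,0]},{"translation":[0,0,-0.3],"delta_rot":[0,0,0]},{"translation":[0,0,-0.5],"delta_rot":[0,0,0]},{"translation":[0,0,-1],"delta_rot":[0,0,0]}]'
$J '[{"translation":[0,0,-1],"delta_rot":[0,0,0]},{"translation":[0,0,-1],"delta_rot":[0,0,0]},{"translation":[0,0,-1],"delta_rot":[0,0,0]},{"translation":[0,0,-1],"delta_rot":[0,0,0]},{"translation":[0,0,-1],"delta_rot":[0,0,0]}]' |tail -1
# swing aside (-x, +y world is left) to clear the top view
for i in 1 2; do $J '[{"translation":[0,1,0],"delta_rot":[0,0,0]},{"translation":[0,1,0],"delta_rot":[0,0,0]},{"translation":[0,1,0],"delta_rot":[0,0,0]},{"translation":[0,1,0],"delta_rot":[0,0,0]},{"translation":[0,0,-1],"delta_rot":[0,0,0]}]'|sed -n 2p ; done
```

```text
clock: 24.5
ee_pos: [504.0, -10.9, 128.8]
tool_rot: [-180.0, 0.0, 92.3]
wrist_force: [0.5, -0.4, -0.1]
finger_gap: 0.998
grip_force: 0.0
clock: 25.0
ee_pos: [503.6, -10.7, 165.1]
tool_rot: [-179.9, -0.0, 92.3]
wrist_force: [-0.7, 0.4, 0.4]
finger_gap: 0.999
grip_force: 0.0
grip_force: 0.0
ee_pos: [585.0, -7.5, 282.9]
ee_pos: [664.9, -4.3, 302.3]
```

```bash
J="python3 -m jog"
for i in 1 2 3; do $J '[{"translation":[1,-0.8,0],"delta_rot":[0,0,0]},{"translation":[1,-0.8,0],"delta_rot":[0,0,0]},{"translation":[1,-0.8,0],"delta_rot":[0,0,0]},{"translation":[1,-0.8,0],"delta_rot":[0,0,0]},{"translation":[1,0,0],"delta_rot":[0,0,0]}]'|sed -n 2p ; done
python3 -c "
from h import *
import pickle
p=pickle.load(open('jig.pkl','rb'));c,q=np.cos(p[2]),np.sin(p[2])
s=env.grab_frame('scene');t=env.grab_frame('top')
W=lambda P:[p[0]+c*P[0]-q*P[1],p[1]+q*P[0]+c*P[1],P[2]]
print((proj(t,[W((15,-40,44)),W((15,110,44)),W((60,-40,44))])-[225,165])*3.2)
im=np.zeros((450,800,3),np.uint8);im[:400,:480]=cv2.resize(crop(t,225,165,375,290,4),(480,400));im[:400,482:797]=cv2.resize(crop(s,280,200,410,365,4),(315,400));cv2.imwrite('pics/p7.png',im)"
```

```text
ee_pos: [594.3, 93.8, 306.8]
ee_pos: [526.2, 191.1, 306.7]
ee_pos: [458.2, 288.4, 306.7]
[[292.17116254 141.32757132]
 [ 66.45283826 179.50547677]
 [280.61114073  74.31662073]]
```

View pics/p7.png

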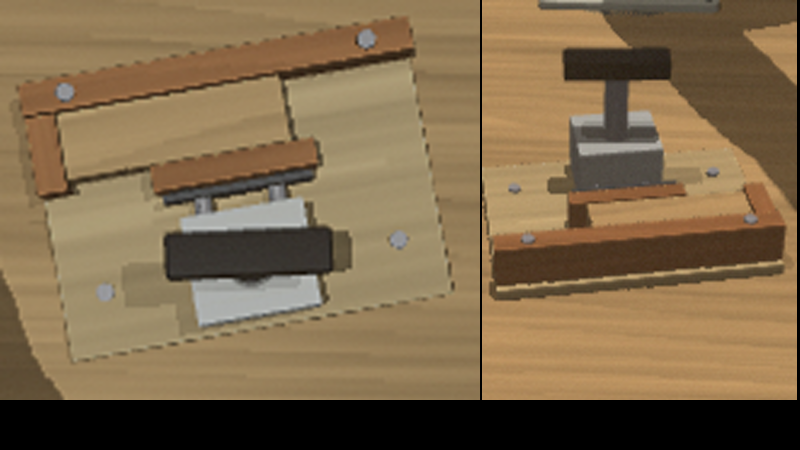

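The jaw bears on the rail, which lies flush to the fence and stop. The key stands upright and fully down, with the bar at crop (248,253). Handing in.

```bash
python3 -m jog '[{"translation":[0,0,0],"delta_rot":[0,0,0]},{"translation":[0,0,0],"delta_rot":[0,0,0]}]' >/dev/null; python3 -c "
from rig import env
print(env.sign_off())"
```

```text
the job is handed in; nothing more can be done
None
```

I handed the job in at about 28 s of the 72 s. In the last pictures the rail is butted on the end stop and clamped against the fence, and the released key stands in the socket. The judge returned no result, and I judged the grip firm (about 0.25 rad past contact) from the turning torque.

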